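# Refit the geared cup holder of a planetary paste mixer and lock it down

### The job

The mixer's cup holder has been cleaned and leans on the sloping rest; put it back on the mixer. First turn the mixer's clamp clear of the empty axle; then take the cup holder off the rest, stand it upright on the bench on its gear and let go, so that you can take it again from above and lower it over the axle, rocking it about its axis and not forcing it, until its teeth mesh with the fixed gear and it drops fully home. Last, turn the clamp back so that its finger points at the axle again, over the gear, leaving the jars and the steel cup on the bench where they stand.

Things in the scene. Friction and masses are not known exactly. Their poses are not given: they have to be found in the camera images.
- holder_centre (a point): Cup holder, loose, about 340 g: white 18-tooth spur gear (89 mm over the tips, 18 mm thick) under an open aluminium cup, 56 mm outside diameter, wall 4 mm; 85 mm high in all. Point on its axis half-way up (42.5 mm from gear underside and rim). z runs from gear to open mouth; x points at the middle of a tooth gap. Grip it round the cup. It stands stably on its gear.
- holder_bore (a point): Centre of the cup holder's underside, in the mouth of the blind bore (20.5 mm diameter, 36 mm deep) that goes over the axle; z points to the open mouth of the cup. At the start the gear leans on the rest's board with its teeth on the ledge and the cup's mouth points out from the board, 30 deg above level.
- axle_seat (a point): Seat for the cup holder on the mixer: centre of a 32 mm collar round the empty steel axle, 60 mm above the bench. The axle is 18 mm thick and rises 34 mm above this point, the last 6 mm tapered to 9 mm. z is up, +x runs to the fixed gear's axis 72 mm away, -x to the mixer's front. Fully home the holder's underside lies here; out of mesh it stays up to 18 mm higher.
- sun_gear: The fixed steel gear in the middle of the mixer, cannot turn: 14 teeth, 71 mm over the tips, 18 mm thick, origin at the centre of its underside, level with the axle seat. Its x axis points along the middle of a tooth; its teeth stand at another angle each time. Facing tooth ends are bevelled 2 mm. The meshed cup holder has about 3 to 5 deg of play; its own tooth pitch is 20 deg.
- mixer: Planetary paste mixer, fixed to the bench: white box 260 x 250 mm, top 50 mm above the bench, with a round rotor plate on it. Origin at bench height under the fixed gear's axis; x points to its back, where its clear cover stands open, upright, 120 mm behind the origin and 195 mm high; -x to its front panel. Mixer and rest may change places.
- clamp (a joint): Turn clamp, in rad: 0 = locked, its finger points to the axle, over the place of the cup holder's gear. Grows clockwise seen from above, to 1.7 at its stop; starts at 0 to 0.2; beyond 0.8 the finger is clear of the gear's way. Stays where left (friction 0.12 N m). The finger passes 3 mm above a gear that is fully home and strikes the side of one that is not.
- clamp_grip (a point): Middle of the clamp's black wing grip, on the clamp's upright axis, 114 mm above the bench: a bar 52 mm long, 14 mm thick, 28 mm high; x runs along the bar, z is up. The steel finger, 81 to 89 mm above the bench, points 45 deg clockwise (from above) of x and reaches 40 mm from this axis. In the frame of the axle seat the clamp's axis is at x +32, y +69 mm.
- rest: Sloping rest, grey sheet metal, fixed to the bench: foot 125 x 120 mm, board 120 mm wide and about 130 mm high leaning back 30 deg, a ledge and two small cheeks at its foot. Origin at the centre of its underside; x points to its back, and the cup holder is taken from the -x side. The bench there, with centres 120 to 155 mm from the origin along -x, is free to stand the cup holder on.
- small_jar: Bystander, leave it where it stands: small sample jar with blue screw cap, 44 mm wide, 68 mm high; origin at the centre of its underside.
- steel_cup: Bystander, leave it where it stands: plain steel mixing cup without a gear, 71 mm wide, 116 mm high; origin at the centre of its underside.

How it is judged:
By the outcome, as a careful person would: the job done as asked, in the order asked, and still so for the second after the job is handed in, with the robot touching nothing.
It also fails if it takes over 72 s, if anything falls off the work surface, if the arm or the gripper's body presses on something with over 40 N, if the wrist force passes 120 N, or if a joint passes its speed limit or range.

### The arm

A 6-joint arm with a two-finger parallel gripper is mounted at the origin on a cart in front of the work surface, level with it; the furniture and walls round the work are solid. World frame = base frame: x ahead of the robot, y to its left, z up, the work surface at z = 0. Lengths are in mm, angles in rad, forces in N, time in s.
With the tool pointing down it reaches from about 325 to 900 mm from the base axis. Payload 3.5 kg.
Tool frame: the origin (TCP) lies between the finger pads; the fingertips stand robot.tcp_to_tips ahead of it and the grasp point (between the pads) lies 3 mm ahead of it (robot.tcp_to_tips is the distance from the TCP to the fingertips, in mm); z points along the fingers, x is the direction in which the jaws open and shut, and the axes are right-handed (so a half turn about z gives the same grasp; the last joint's range is limited). The gripper opens to 85 mm and grips with 20 to 120 N. Pads are 22 mm wide; open, the fingers measure 114 mm over their backs; the gripper's body (76 mm by 85 mm) begins 54 mm behind the grasp point. The pads swing forward as they close: fully open they stand 13 mm farther back than shut.
Start: joints at [1.194, 0.276, -0.026, 1.268, 0, 1.467], TCP at [169.001, 601.715, 253.313] pointing down, gripper open.
Joint ranges: [-3.12, 3.12], [-0.85, 1.88], [-1.08, 1.24], [-1.95, 2.15], [-1.57, 1.53], [-3.14, 3.14]. Speed limits (rad/s): [2.57, 2.57, 3.14, 3.14, 3.14, 3.14].

### API

Orientations are given as a rotation vector (axis times angle).
In Python, from workcell import robot gives the robot as it stands.
- The arm moves only by the tool apply_moves, never from a script. Its argument "moves" is a list of rows, each an object with "xyz": the shift along the tool's x, y, z in m, a list of three; "roll": the turn about the tool's z in degrees; "fingers": the gripper's target within -1 to 1 (fully open at 1, half-way at 0, shut at -1). A call has 1 to 12 rows; each row is the pose to reach, as a shift and turn from the pose commanded when the call began, along the tool's axes at that moment; what a row does not reach only later rows make up. A row lasts 1/10 s, in which the tool goes at most 50 mm and 8.59 degrees, less where a joint would pass 70% of its speed; a pose out of reach is approached as far as the arm can. A call with a gripper value outside its range is refused whole. The fingers move at their own pace and stop on an object; "newtons" is the grip in N (left out, the last holds). Time passes only in rows, so rows that repeat a pose let the fingers close. It gives the time, the measured TCP pose, the force and the opening at its end, in the units of the state.
- robot.sense(): the state, without advancing time (a new reading comes with each control period).
- robot.read_camera(name): name is "side" or "top"; returns the picture (384x512x3 uint8, red, green, blue); there is no depth.
- robot.camera_info(name): a dict with "camera_matrix" (3x3 intrinsics, pixels), "dist_coeffs" ([k1, k2, p1, p2, k3] as OpenCV has them; the pictures are not rectified), "world_to_cam" (4x4, takes a point from world to camera coordinates). Camera axes: x right, y up, looking along -z (the intrinsics and any distortion apply to the point x, -y, -z); pixel columns grow to the right and rows downward; lengths in mm; the calibration is good to about 2 mm. A picture is of the moment at which its call begins. camera_info takes no time and is no camera call.
- robot.job_done(): hands the job in, once; it reports no verdict.
The state is a dict: "time": time; "qpos": joint angles; "joint_velocities": joint speeds; "joint_efforts": joint torques, N m; "position": TCP position; "tool_rot": TCP orientation; "ft_force": force on the tool from outside, world axes, zero at the start; "torque": the same for the moment, N m; "gripper_width": finger opening in mm.
Only numpy, scipy, OpenCV 4.12 (cv2) and the standard library are available. Lean on these libraries where they do the work, as an engineer would, in place of code of your own. Each camera call takes 0.05 s, during which the arm holds its last target.

## Working session

There is one attempt and no reset: what is moved stays moved. The work goes in short steps, Python scripts to look and compute and a tool call to move; the robot and the scene stay as the last step left them, time stands still between calls to the robot, and variables do not carry over. Pictures are saved under pics/ and viewed, and the job is handed in when it is done.

Besides the shell and the picture viewer there is one more tool, called after ">>>" as name([rows], argument=value, ...), one row to a line, values as JSON. apply_moves: Moves the arm, as the interface text tells. Its arguments: {"type":"object","properties":{"moves":{"type":"array","items":{"type":"object","properties":{"xyz":{"type":"array","items":{"type":"number"}},"roll":{"type":"number"},"fingers":{"type":"number"}}}},"newtons":{"type":"number"}},"required":["moves"]}

```bash
ls -la; mkdir -p pics; python3 - <<'E'
from workcell import robot
import cv2, numpy as np
for n in ("side","top"):
    im=robot.read_camera(n); cv2.imwrite(f"pics/{n}0.png",im[:,:,::-1])
    i=robot.camera_info(n); print(n,i)
    W=np.array(i["world_to_cam"]); print("cam pos",-W[:3,:3].T@W[:3,3])
print(robot.sense(), robot.tcp_to_tips)
E
```

```text
total 12
drwxr-xr-x  3 agent agent 4096 Dec  7 03:36 .
drwxr-xr-x 23 root  root  4096 Dec  7 03:36 ..
drwxr-xr-x  2 agent agent 4096 Dec  7 03:36 pics
side {'camera_matrix': array([[378.05727245,   0.        , 253.8926509 ],
       [  0.        , 378.05727245, 191.76022925],
       [  0.        ,   0.        ,   1.        ]]), 'dist_coeffs': array([0.03275233, 0.        , 0.        , 0.        , 0.        ]), 'world_to_cam': array([[-9.99053072e-01,  3.51110833e-02, -2.56938058e-02,
         4.99555415e+02],
       [-3.89691283e-02, -4.59499698e-01,  8.87322621e-01,
         6.46883845e+01],
       [ 1.93485625e-02,  8.87483656e-01,  4.60432833e-01,
        -1.25312546e+03],
       [ 0.00000000e+00,  0.00000000e+00,  0.00000000e+00,
         1.00000000e+00]])}
cam pos [ 525.849398   1124.31272568  532.41611918]
top {'camera_matrix': array([[354.69729323,   0.        , 264.10433779],
       [  0.        , 354.69729323, 193.86561817],
       [  0.        ,   0.        ,   1.        ]]), 'dist_coeffs': array([-0.07796898,  0.        ,  0.        ,  0.        ,  0.        ]), 'world_to_c
[... 389 characters left out ...]
14357]
{'time': 0.1, 'qpos': array([ 1.19358498e+00,  2.77099526e-01, -2.77410956e-02,  1.26798405e+00,
        8.17484511e-06,  1.46741752e+00]), 'joint_velocities': array([-4.31569156e-05, -3.94033151e-03,  3.64124176e-03, -9.51542905e-04,
       -1.26080572e-03,  7.85002900e-04]), 'joint_efforts': array([ 7.73058018e-04, -4.46707606e+01,  2.96129143e+01,  8.42282432e-03,
       -6.56366933e-05, -6.23198613e-07]), 'position': array([168.76753348, 601.10502795, 252.24625626]), 'tool_rot': array([ 2.50302085,  1.89681852, -0.00273011]), 'ft_force': array([-0.0778365 , -0.0626507 , -0.24773238]), 'torque': array([ 0.00241653,  0.00949449, -0.04012437]), 'gripper_width': 85.3230877253825} 22.0
```

View pics/side0.png

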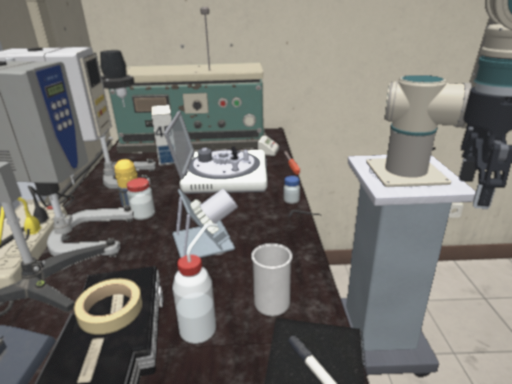

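View pics/top0.png

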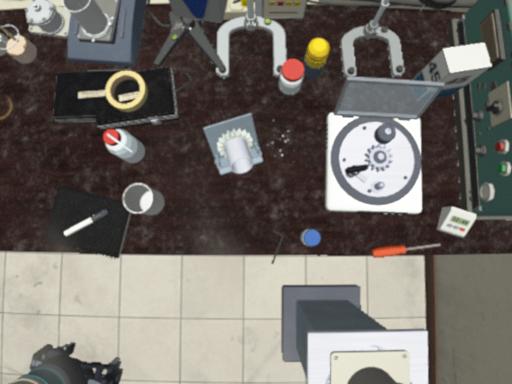

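```bash
cat > h.py <<'E'
from workcell import robot
import cv2, numpy as np
F=np.diag([1.,-1,-1])
def cam(n):
    i=robot.camera_info(n); W=np.array(i["world_to_cam"]); R=F@W[:3,:3]; t=F@W[:3,3]
    return R,t,np.array(i["camera_matrix"]),np.array(i["dist_coeffs"])
def proj(n,P):
    R,t,K,d=cam(n); return cv2.projectPoints(np.atleast_2d(np.array(P,float)),cv2.Rodrigues(R)[0],t,K,d)[0][:,0]
def ray(n,px):
    R,t,K,d=cam(n); u=cv2.undistortPoints(np.array(px,float).reshape(-1,1,2),K,d)[:,0]
    D=np.c_[u,np.ones(len(u))]@R; return -R.T@t, D/np.linalg.norm(D,axis=1)[:,None]
def onz(n,px,z):
    o,D=ray(n,px); return o+D*((z-o[2])/D[:,2])[:,None]
def two(ps,pt):
    o1,d1=ray("side",[ps]);o2,d2=ray("top",[pt]);d1=d1[0];d2=d2[0]
    A=np.c_[d1,-d2];s=np.linalg.lstsq(A,o2-o1,rcond=None)[0]
    a=o1+s[0]*d1;b=o2+s[1]*d2;return (a+b)/2,np.linalg.norm(a-b)
def crop(img,x0,y0,x1,y1,k,out):
    cv2.imwrite(out,cv2.resize(img[y0:y1,x0:x1],None,fx=k,fy=k,interpolation=cv2.INTER_CUBIC))
E
python3 - <<'E'
from h import *
t=cv2.imread("pics/top0.png");s=cv2.imread("pics/side0.png")
crop(t,320,70,430,220,4,"pics/t_mix.png"); crop(t,190,100,280,185,7,"pics/t_rest.png")
crop(s,155,100,285,200,6,"pics/s_mix.png"); crop(s,165,170,255,265,6,"pics/s_rest.png")
E
```

```text
(no output)
```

View pics/t_mix.png

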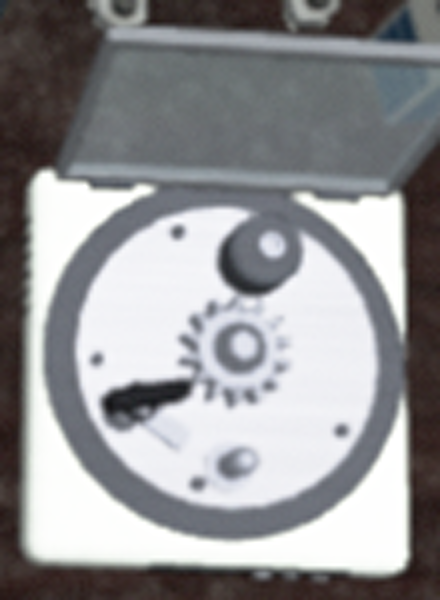

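View pics/t_rest.png

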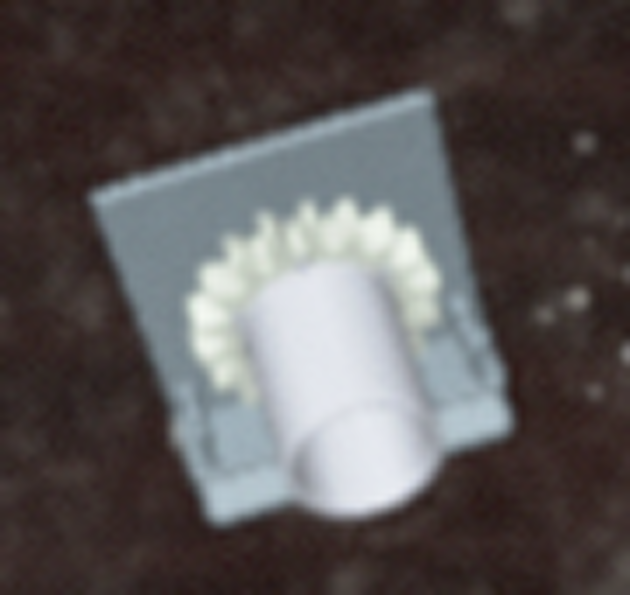

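View pics/s_mix.png

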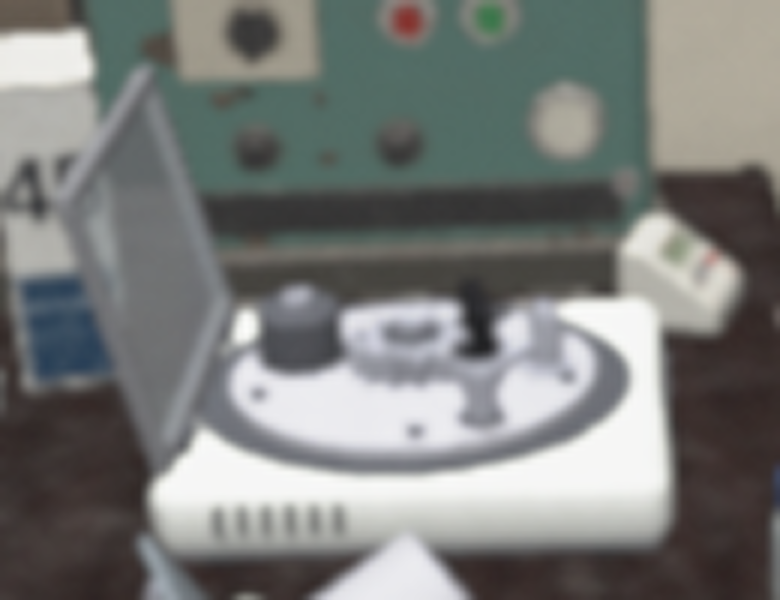

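View pics/s_rest.png

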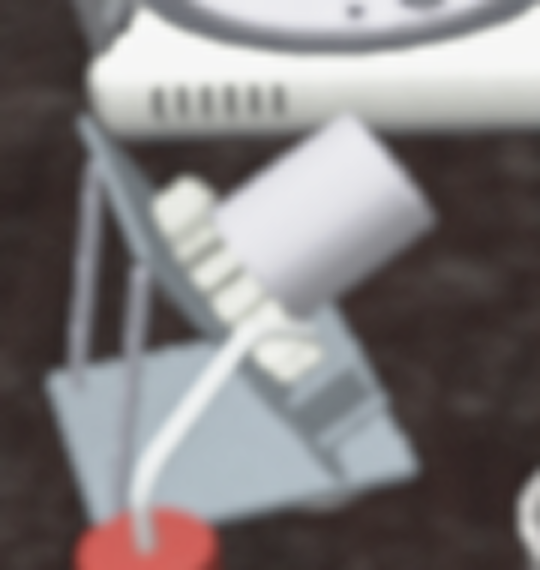

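```bash
python3 - <<'E'
from h import *
T=lambda a,b:(320+(a+.5)/4-.5,70+(b+.5)/4-.5)
S=lambda a,b:(155+(a+.5)/6-.5,100+(b+.5)/6-.5)
print("box corners",onz("top",[T(30,170),T(25,560),T(408,572),T(406,192)],50).round(1))
print("rotor c",onz("top",[T(224,364)],55).round(1))
print("sun hub",onz("top",[T(240,346)],78).round(1), onz("side",[S(412,330)],78).round(1))
print("axle top",onz("top",[T(243,455)],94).round(1),onz("side",[S(545,304)],94).round(1))
print("wing ends",onz("top",[T(108,402),T(190,384)],126).round(1))
print("two clamp", two(S(475,290),T(150,392)))
R=lambda a,b:(190+(a+.5)/7-.5,100+(b+.5)/7-.5)
Q=lambda a,b:(165+(a+.5)/6-.5,170+(b+.5)/6-.5)
print("board top corners z~113",onz("top",[R(95,195),R(430,93)],113).round(1))
print("ledge front corners z 0..",onz("top",[R(215,525),R(512,430)],5).round(1))
print("rim centre", two(Q(390,165),R(362,462)))
print("gear-cup end", two(Q(258,262),R(318,300)))
E
```

```text
box corners [[ 718.   110.6   50. ]
 [ 463.6  118.3   50. ]
 [ 456.8 -129.2   50. ]
 [ 708.4 -141.    50. ]]
rotor c [[589.4 -11.3  55. ]]
sun hub [[596.1 -14.2  78. ]] [[596.6 -21.1  78. ]]
axle top [[524.9  -8.   94. ]] [[524.4 -11.1  94. ]]
wing ends [[550.8  82.4 126. ]
 [562.   33.4 126. ]]
two clamp (array([557.73582846,  58.15907169, 129.22493833]), np.float64(2.6474613126896926))
board top corners z~113 [[654.2 421.3 113. ]
 [691.3 307.2 113. ]]
ledge front corners z 0.. [[558.4 389.9   5. ]
 [595.9 277.3   5. ]]
rim centre (array([564.91896874, 328.97929361, 107.65760021]), np.float64(3.7583747616486263))
gear-cup end (array([623.59810047, 347.03404528,  77.49620613]), np.float64(6.890076741623413))
```

```bash
cat >> h.py <<'E'
from scipy.spatial.transform import Rotation as Ro
def plan(x,y,z,jaw=None):
    s=robot.sense(); R=Ro.from_rotvec(s["tool_rot"]).as_matrix(); p=np.array(s["position"])
    d=R.T@(np.array([x,y,z])-p); a=np.degrees(np.arctan2(R[1,0],R[0,0]))
    print("t",round(s["time"],2),"pos",p.round(1),"jaw",round(a,2),"tilt",R[:,2].round(3),"w",round(s["gripper_width"],1),"q",np.round(s["qpos"],2),"F",np.round(s["ft_force"],1),"tips",robot.tcp_to_tips)
    print("shift m",(d/1000).round(4),"roll+",None if jaw is None else round((a-jaw+90)%180-90,2))
E
python3 -c "
from h import *
plan(557.5,58.2,200,13)"
```

```text
t 0.1 pos [168.8 601.1 252.2] jaw 74.31 tilt [-0.001 -0.002 -1.   ] w 85.3 q [ 1.19  0.28 -0.03  1.27  0.    1.47] F [-0.1 -0.1 -0.2] tips 22.0
shift m [-0.4174  0.5211  0.053 ] roll+ 61.31
```

>>> apply_moves([
  {"xyz":[-0.4174,0.521,0.052],"roll":61.3,"fingers":0},
  {"xyz":[-0.4174,0.521,0.052],"roll":61.3,"fingers":0},
  {"xyz":[-0.4174,0.521,0.052],"roll":61.3,"fingers":0},
  {"xyz":[-0.4174,0.521,0.052],"roll":61.3,"fingers":0},
  {"xyz":[-0.4174,0.521,0.052],"roll":61.3,"fingers":0},
  {"xyz":[-0.4174,0.521,0.052],"roll":61.3,"fingers":0},
  {"xyz":[-0.4174,0.521,0.052],"roll":61.3,"fingers":0},
  {"xyz":[-0.4174,0.521,0.052],"roll":61.3,"fingers":0},
  {"xyz":[-0.4174,0.521,0.052],"roll":61.3,"fingers":0},
  {"xyz":[-0.4174,0.521,0.052],"roll":61.3,"fingers":0},
  {"xyz":[-0.4174,0.521,0.052],"roll":61.3,"fingers":0},
  {"xyz":[-0.4174,0.521,0.052],"roll":61.3,"fingers":0},
], newtons=40)

```text
time: 1.3
position: [517.8, 113.4, 206.3]
tool_rot: [-3.121, -0.356, 0.001]
ft_force: [0.4, 0.3, -0.7]
gripper_width: 42.7
```

```bash
python3 -c "
from h import *
plan(557.5,58.2,200,13)"
```

```text
t 1.3 pos [517.8 113.4 206.3] jaw 13.0 tilt [-0.  0. -1.] w 42.7 q [ 0.09  0.14 -0.3   1.13  0.    1.44] F [ 0.4  0.3 -0.7] tips 22.0
shift m [0.0262 0.0628 0.0062] roll+ -0.0
```

>>> apply_moves([
  {"xyz":[0,0,0],"roll":0,"fingers":0},
  {"xyz":[0,0,0],"roll":0,"fingers":0},
])

```text
time: 1.5
position: [517.2, 114.5, 206.0]
tool_rot: [-3.121, -0.352, 0.003]
ft_force: [0.0, 1.0, -0.2]
gripper_width: 42.7
```

```bash
python3 -c "
from h import *
plan(557.5,58.2,122,13)"
```

```text
t 1.5 pos [517.2 114.5 206. ] jaw 12.86 tilt [-0.002  0.    -1.   ] w 42.7 q [ 0.1   0.14 -0.3   1.13  0.    1.44] F [ 0.   1.  -0.2] tips 22.0
shift m [0.0269 0.0639 0.084 ] roll+ -0.14
```

>>> apply_moves([
  {"xyz":[0.027,0.064,0.02],"roll":0,"fingers":0},
  {"xyz":[0.027,0.064,0.02],"roll":0,"fingers":0},
  {"xyz":[0.027,0.064,0.05],"roll":0,"fingers":0},
  {"xyz":[0.027,0.064,0.07],"roll":0,"fingers":0},
  {"xyz":[0.027,0.064,0.08],"roll":0,"fingers":0},
  {"xyz":[0.027,0.064,0.084],"roll":0,"fingers":0},
  {"xyz":[0.027,0.064,0.084],"roll":0,"fingers":0},
])

```text
time: 2.2
position: [557.6, 60.1, 122.7]
tool_rot: [-3.121, -0.358, 0.001]
ft_force: [0.5, -0.1, 0.6]
gripper_width: 42.6
```

```bash
python3 -c "
from h import *
plan(557.5,58.2,122,13)
t=robot.read_camera('top')[:,:,::-1]; s=robot.read_camera('side')[:,:,::-1]
crop(t,330,110,430,210,4,'pics/t1.png');crop(s,180,90,270,200,5,'pics/s1.png')
cv2.imwrite('pics/b1.png',np.hstack([cv2.copyMakeBorder(cv2.imread('pics/t1.png'),0,150,0,0,0),cv2.imread('pics/s1.png')[:550]]))"
```

```text
t 2.2 pos [557.6  60.1 122.7] jaw 13.09 tilt [-0.  0. -1.] w 42.6 q [-0.01  0.27 -0.33  0.97  0.    1.33] F [ 0.5 -0.1  0.6] tips 22.0
shift m [-0.0005  0.0018  0.0007] roll+ 0.09
```

View pics/b1.png

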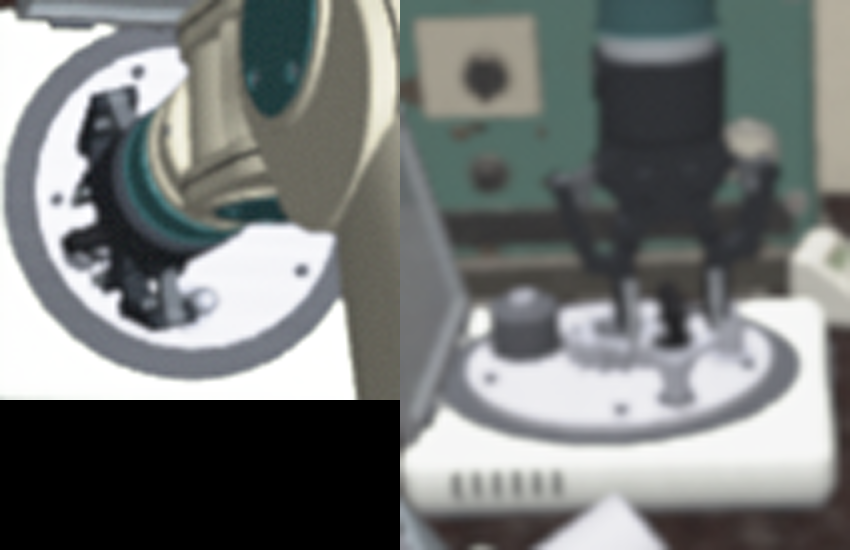

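The side view shows the black bar centred between the two fingers (crop ~628 and ~715, bar ~672). I'll close on it.

>>> apply_moves([
  {"xyz":[0,0.002,0],"roll":0,"fingers":-1},
  {"xyz":[0,0.002,0],"roll":0,"fingers":-1},
  {"xyz":[0,0.002,0],"roll":0,"fingers":-1},
  {"xyz":[0,0.002,0],"roll":0,"fingers":-1},
  {"xyz":[0,0.002,0],"roll":0,"fingers":-1},
  {"xyz":[0,0.002,0],"roll":0,"fingers":-1},
])

```text
time: 2.9
position: [558.0, 56.7, 123.8]
tool_rot: [3.121, 0.355, -0.001]
ft_force: [-3.6, -2.0, 5.6]
gripper_width: 14.3
```

```bash
python3 -c "
from h import *
plan(557.5,58.2,122,13)
print(robot.sense()['torque'])"
```

```text
t 2.9 pos [558.   56.7 123.8] jaw 12.97 tilt [-0.001 -0.001 -1.   ] w 14.3 q [-0.01  0.27 -0.33  0.97 -0.    1.33] F [-3.6 -2.   5.6] tips 22.0
shift m [-0.0002 -0.0015  0.0018] roll+ -0.03
[-0.1718232   0.69585008 -0.08829156]
```

>>> apply_moves([
  {"xyz":[0,0.001,-0.001],"roll":6,"fingers":-1},
  {"xyz":[0,0.001,-0.001],"roll":12,"fingers":-1},
  {"xyz":[0,0.001,-0.001],"roll":18,"fingers":-1},
  {"xyz":[0,0.001,-0.001],"roll":24,"fingers":-1},
  {"xyz":[0,0.001,-0.001],"roll":30,"fingers":-1},
])

```text
time: 3.4
position: [557.7, 56.6, 124.0]
tool_rot: [-3.105, 0.47, 0.003]
ft_force: [-2.1, 1.2, 2.4]
gripper_width: 13.8
```

>>> apply_moves([
  {"xyz":[0,0,0],"roll":6,"fingers":-1},
  {"xyz":[0,0,0],"roll":12,"fingers":-1},
  {"xyz":[0,0,0],"roll":18,"fingers":-1},
  {"xyz":[0,0,0],"roll":24,"fingers":-1},
  {"xyz":[0,0,0],"roll":30,"fingers":-1},
  {"xyz":[0,0,0],"roll":36,"fingers":-1},
  {"xyz":[0,0,0],"roll":42,"fingers":-1},
  {"xyz":[0,0,0],"roll":42,"fingers":-1},
])

```text
time: 4.2
position: [557.4, 56.9, 124.0]
tool_rot: [-2.734, 1.546, 0.005]
ft_force: [-4.6, 2.4, 4.1]
gripper_width: 13.4
```

```bash
python3 -c "
from h import *
plan(557.5,58.2,122,13)"
```

```text
t 4.2 pos [557.4  56.9 124. ] jaw -58.96 tilt [-0.002  0.002 -1.   ] w 13.4 q [-0.01  0.27 -0.33  0.98  0.    2.59] F [-4.6  2.4  4.1] tips 22.0
shift m [-0.001  -0.0008  0.002 ] roll+ -71.96
```

>>> apply_moves([
  {"xyz":[0,0,0],"roll":0,"fingers":0.1},
  {"xyz":[0,0,0],"roll":0,"fingers":0.1},
  {"xyz":[0,0,0],"roll":0,"fingers":0.1},
  {"xyz":[0,0,-0.02],"roll":0,"fingers":0.1},
  {"xyz":[0,0,-0.06],"roll":0,"fingers":0.2},
  {"xyz":[0,0,-0.1],"roll":0,"fingers":1},
  {"xyz":[0,0,-0.11],"roll":0,"fingers":1},
  {"xyz":[0,0,-0.11],"roll":0,"fingers":1},
])

```text
time: 5.0
position: [560.9, 56.0, 236.4]
tool_rot: [-2.732, 1.545, -0.009]
ft_force: [1.0, -0.2, -1.0]
gripper_width: 85.7
```

```bash
python3 -c "
from h import *
plan(557.5,58.2,122,13)
t=robot.read_camera('top')[:,:,::-1]; s=robot.read_camera('side')[:,:,::-1]
crop(t,330,110,430,210,4,'pics/t1.png');crop(s,180,90,270,200,5,'pics/s1.png')
cv2.imwrite('pics/b2.png',np.hstack([cv2.copyMakeBorder(cv2.imread('pics/t1.png'),0,150,0,0,0),cv2.imread('pics/s1.png')[:550]])[:,:800])"
```

```text
t 5.0 pos [560.9  56.  236.4] jaw -58.98 tilt [ 0.006 -0.    -1.   ] w 85.7 q [-0.02  0.17 -0.19  1.2  -0.    2.59] F [ 1.  -0.2 -1. ] tips 22.0
shift m [-0.004   0.0023  0.1144] roll+ -71.98
```

View pics/b2.png

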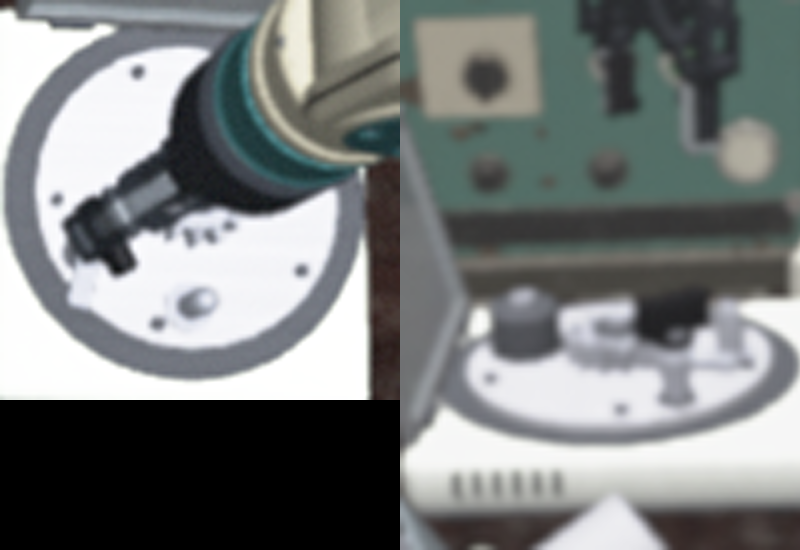

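```bash
python3 -c "
from h import *
plan(584,335.3,180,108.2)"
```

```text
t 5.1 pos [558.3  56.1 232.7] jaw -58.98 tilt [-0.001 -0.    -1.   ] w 85.2 q [-0.02  0.18 -0.2   1.2  -0.    2.59] F [-0.6 -0.9  0.3] tips 22.0
shift m [-0.226  -0.166   0.0526] roll+ 12.82
```

>>> apply_moves([
  {"xyz":[-0.03,-0.022,0],"roll":-8.5,"fingers":1},
  {"xyz":[-0.06,-0.044,0],"roll":-17,"fingers":1},
  {"xyz":[-0.09,-0.066,0],"roll":-25.5,"fingers":1},
  {"xyz":[-0.12,-0.088,0],"roll":-34,"fingers":1},
  {"xyz":[-0.15,-0.11,0.01],"roll":-42.5,"fingers":1},
  {"xyz":[-0.18,-0.132,0.02],"roll":-51,"fingers":1},
  {"xyz":[-0.21,-0.154,0.03],"roll":-59.5,"fingers":1},
  {"xyz":[-0.226,-0.166,0.04],"roll":-68,"fingers":1},
  {"xyz":[-0.226,-0.166,0.045],"roll":-76.5,"fingers":1},
  {"xyz":[-0.226,-0.166,0.05],"roll":-85,"fingers":1},
  {"xyz":[-0.226,-0.166,0.0526],"roll":-93.5,"fingers":1},
  {"xyz":[-0.226,-0.166,0.0526],"roll":-102,"fingers":1},
])

```text
time: 6.3
position: [582.5, 334.6, 177.1]
tool_rot: [2.919, 1.161, -0.01]
ft_force: [0.4, 0.5, -0.1]
gripper_width: 85.6
```

>>> apply_moves([
  {"xyz":[0,0,0],"roll":-8.5,"fingers":1},
  {"xyz":[0,0,0],"roll":-17,"fingers":1},
  {"xyz":[0,0,0],"roll":-25.5,"fingers":1},
  {"xyz":[0,0,0],"roll":-34,"fingers":1},
  {"xyz":[0,0,0],"roll":-42.5,"fingers":1},
  {"xyz":[0,0,0],"roll":-51,"fingers":1},
  {"xyz":[0,0,0],"roll":-59.5,"fingers":1},
  {"xyz":[0,0,0],"roll":-65.2,"fingers":1},
  {"xyz":[0,0,0],"roll":-65.2,"fingers":1},
  {"xyz":[0,0,0],"roll":-65.2,"fingers":1},
])

```text
time: 7.3
position: [583.5, 334.9, 179.0]
tool_rot: [-1.844, -2.542, 0.005]
ft_force: [0.4, -0.4, -0.6]
gripper_width: 85.3
```

```bash
python3 -c "
from h import *
plan(584,335.3,99,108.2)
t=robot.read_camera('top')[:,:,::-1]; s=robot.read_camera('side')[:,:,::-1]
crop(t,180,90,290,190,4,'pics/t1.png');crop(s,160,120,260,240,4,'pics/s1.png')
a=cv2.imread('pics/t1.png');b=cv2.imread('pics/s1.png');h=max(len(a),len(b))
cv2.imwrite('pics/b3.png',np.hstack([cv2.copyMakeBorder(i,0,h-len(i),0,0,0) for i in (a,b)])[:600,:840])"
```

```text
t 7.3 pos [583.5 334.9 179. ] jaw 108.09 tilt [-0.003 -0.002 -1.   ] w 85.3 q [ 0.43  0.41 -0.01  1.16 -0.    0.11] F [ 0.4 -0.4 -0.6] tips 22.0
shift m [0.0003 0.0009 0.08  ] roll+ -0.11
```

View pics/b3.png

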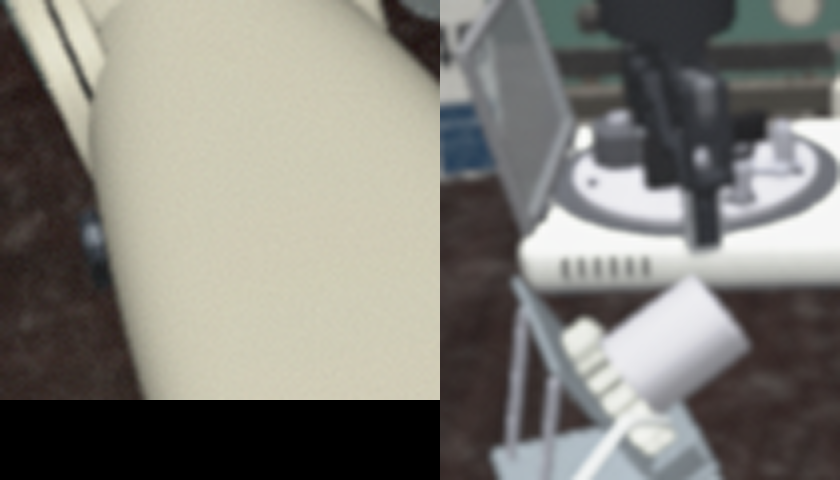

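>>> apply_moves([
  {"xyz":[0,0.001,0.03],"roll":0,"fingers":1},
  {"xyz":[0,0.001,0.055],"roll":0,"fingers":1},
  {"xyz":[0,0.001,0.07],"roll":0,"fingers":1},
  {"xyz":[0,0.001,0.08],"roll":0,"fingers":1},
  {"xyz":[0,0.001,0.08],"roll":0,"fingers":1},
], newtons=25)

```text
time: 7.9
position: [584.5, 335.3, 99.5]
tool_rot: [-1.841, -2.544, 0.004]
ft_force: [-0.1, -0.2, -0.6]
gripper_width: 85.6
```

```bash
python3 -c "
from h import *
plan(584,335.3,99,108.2)
s=robot.read_camera('side')[:,:,::-1]
crop(s,160,120,260,240,5,'pics/s4.png')"
```

```text
t 7.9 pos [584.5 335.3  99.5] jaw 108.19 tilt [-0.003 -0.001 -1.   ] w 85.6 q [ 0.42  0.47 -0.09  1.02 -0.    0.11] F [-0.1 -0.2 -0.6] tips 22.0
shift m [ 0.0002 -0.0005  0.0005] roll+ -0.01
```

View pics/s4.png

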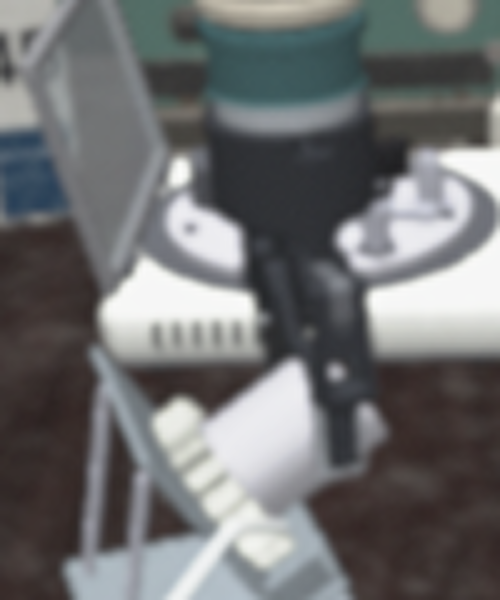

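>>> apply_moves([
  {"xyz":[0,0,0],"roll":0,"fingers":-1},
  {"xyz":[0,0,0],"roll":0,"fingers":-1},
  {"xyz":[0,0,0],"roll":0,"fingers":-1},
  {"xyz":[0,0,0],"roll":0,"fingers":-1},
  {"xyz":[0,0,0],"roll":0,"fingers":-1},
  {"xyz":[0,0,0],"roll":0,"fingers":-1},
], newtons=25)

```text
time: 8.55
position: [586.3, 336.0, 102.6]
tool_rot: [1.841, 2.544, 0.003]
ft_force: [-0.7, -0.9, 5.5]
gripper_width: 55.1
```

>>> apply_moves([
  {"xyz":[0,0,-0.005],"roll":0,"fingers":-1},
  {"xyz":[0,0,-0.015],"roll":0,"fingers":-1},
  {"xyz":[0,0,-0.03],"roll":0,"fingers":-1},
  {"xyz":[0,0,-0.05],"roll":0,"fingers":-1},
  {"xyz":[0,0,-0.06],"roll":0,"fingers":-1},
  {"xyz":[0,0,-0.06],"roll":0,"fingers":-1},
])

```text
time: 9.15
position: [587.0, 336.5, 163.9]
tool_rot: [1.84, 2.543, 0.007]
ft_force: [0.1, 0.2, -3.6]
gripper_width: 54.9
```

```bash
python3 -c "
from h import *
plan(584,335.3,99,108.2)
s=robot.read_camera('side')[:,:,::-1]
crop(s,160,100,280,240,4,'pics/s5.png')"
```

```text
t 9.15 pos [587.  336.5 163.9] jaw 108.21 tilt [ 0.004  0.002 -1.   ] w 54.9 q [ 0.42  0.42 -0.02  1.13  0.    0.11] F [ 0.1  0.2 -3.6] tips 22.0
shift m [-0.0002 -0.0036  0.0649] roll+ 0.01
```

View pics/s5.png

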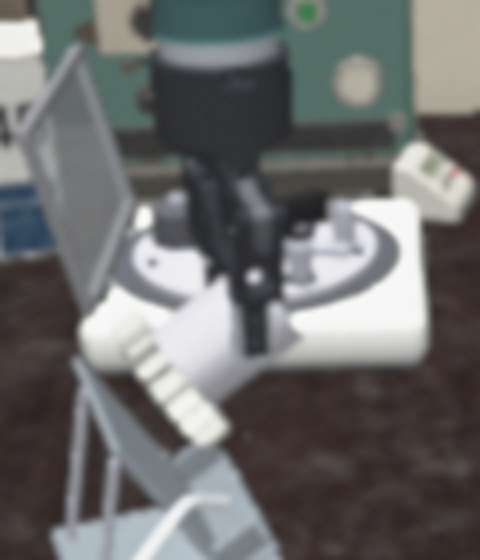

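>>> apply_moves([
  {"xyz":[0,-0.03,0],"roll":0,"fingers":-1},
  {"xyz":[0,-0.08,0],"roll":0,"fingers":-1},
  {"xyz":[0,-0.12,0.01],"roll":0,"fingers":-1},
  {"xyz":[0,-0.145,0.03],"roll":0,"fingers":-1},
  {"xyz":[0,-0.145,0.05],"roll":0,"fingers":-1},
  {"xyz":[0,-0.145,0.065],"roll":0,"fingers":-1},
  {"xyz":[0,-0.145,0.065],"roll":0,"fingers":-1},
  {"xyz":[0,-0.145,0.065],"roll":0,"fingers":-1},
], newtons=20)

```text
time: 10.0
position: [447.2, 290.1, 95.6]
tool_rot: [-1.841, -2.544, 0.002]
ft_force: [-0.7, 0.3, -2.7]
gripper_width: 54.5
```

```bash
python3 -c "
from h import *
plan(584,335.3,99,108.2)
s=robot.read_camera('side')[:,:,::-1]
print(proj('side',[[444,290,0],[506,310,0],[444,290,62]]))
crop(s,180,110,300,250,4,'pics/s6.png')"
```

```text
t 10.0 pos [447.2 290.1  95.6] jaw 108.21 tilt [-0.002 -0.001 -1.   ] w 54.5 q [ 0.45  0.25 -0.42  0.9   0.    0.14] F [-0.7  0.3 -2.7] tips 22.0
shift m [ 1.000e-04  1.441e-01 -3.700e-03] roll+ 0.01
[[279.23940609 224.65865179]
 [255.81400203 229.83374958]
 [279.36030474 203.93089813]]
```

View pics/s6.png

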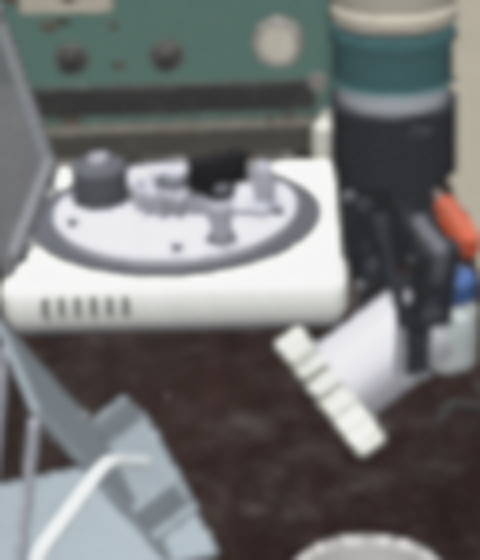

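>>> apply_moves([
  {"xyz":[0,0,0.012],"roll":0,"fingers":-1},
  {"xyz":[0,0,0.02],"roll":0,"fingers":-1},
  {"xyz":[0,0.007,0.0205],"roll":0,"fingers":-1},
  {"xyz":[0,0.014,0.02],"roll":0,"fingers":-1},
  {"xyz":[0,0.02,0.02],"roll":0,"fingers":-1},
  {"xyz":[0,0.026,0.02],"roll":0,"fingers":-1},
  {"xyz":[0,0.03,0.021],"roll":0,"fingers":-1},
])

```text
time: 10.75
position: [478.1, 300.6, 77.9]
tool_rot: [1.841, 2.544, 0.004]
ft_force: [-2.9, -1.3, 14.6]
gripper_width: 54.9
```

```bash
python3 -c "
from h import *
plan(584,335.3,99,108.2)
s=robot.read_camera('side')[:,:,::-1]
crop(s,180,110,300,250,4,'pics/s7.png')"
```

```text
t 10.75 pos [478.1 300.6  77.9] jaw 108.21 tilt [ 0.003  0.001 -1.   ] w 54.9 q [ 0.45  0.32 -0.37  0.88 -0.    0.13] F [-2.9 -1.3 14.6] tips 22.0
shift m [-1.000e-04  1.115e-01 -2.080e-02] roll+ 0.01
```

View pics/s7.png

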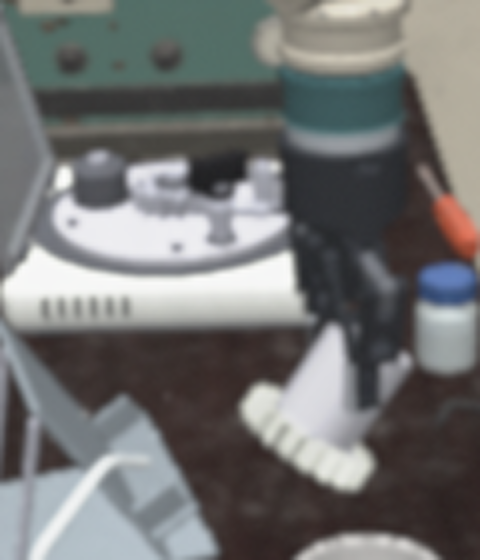

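>>> apply_moves([
  {"xyz":[0,0.007,0.0005],"roll":0,"fingers":-1},
  {"xyz":[0,0.014,0.002],"roll":0,"fingers":-1},
  {"xyz":[0,0.02,0.004],"roll":0,"fingers":-1},
  {"xyz":[0,0.025,0.007],"roll":0,"fingers":-1},
  {"xyz":[0,0.03,0.01],"roll":0,"fingers":-1},
  {"xyz":[0,0.034,0.013],"roll":0,"fingers":-1},
  {"xyz":[0,0.034,0.013],"roll":0,"fingers":-1},
])

```text
time: 11.5
position: [514.0, 312.5, 66.3]
tool_rot: [1.839, 2.54, 0.014]
ft_force: [2.0, -0.2, 12.6]
gripper_width: 55.1
```

```bash
python3 -c "
from h import *
plan(584,335.3,99,108.2)
s=robot.read_camera('side')[:,:,::-1]
crop(s,180,110,300,250,4,'pics/s8.png')"
```

```text
t 11.5 pos [514.  312.5  66.3] jaw 108.19 tilt [ 0.01   0.004 -1.   ] w 55.1 q [ 0.44  0.39 -0.3   0.87 -0.    0.12] F [ 2.  -0.2 12.6] tips 22.0
shift m [-0.0002  0.074  -0.032 ] roll+ -0.01
```

View pics/s8.png

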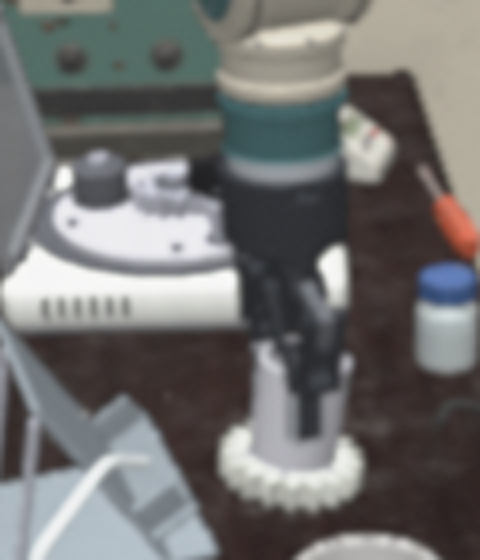

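>>> apply_moves([
  {"xyz":[0,0,0],"roll":0,"fingers":1},
  {"xyz":[0,0,0],"roll":0,"fingers":1},
  {"xyz":[0,0,0],"roll":0,"fingers":1},
  {"xyz":[0,0,0],"roll":0,"fingers":1},
  {"xyz":[0,0,-0.03],"roll":0,"fingers":1},
  {"xyz":[0,0,-0.07],"roll":0,"fingers":1},
  {"xyz":[0,0,-0.11],"roll":0,"fingers":1},
  {"xyz":[-0.05,0,-0.13],"roll":0,"fingers":1},
  {"xyz":[-0.1,0,-0.13],"roll":0,"fingers":1},
  {"xyz":[-0.15,0,-0.13],"roll":0,"fingers":1},
  {"xyz":[-0.2,0,-0.13],"roll":0,"fingers":1},
  {"xyz":[-0.2,0,-0.13],"roll":0,"fingers":1},
])

```text
time: 12.75
position: [572.6, 115.7, 191.9]
tool_rot: [1.849, 2.538, -0.002]
ft_force: [0.8, 0.9, -0.1]
gripper_width: 85.5
```

```bash
python3 -c "
from h import *
plan(514,312.5,70,108.2)
t=robot.read_camera('top')[:,:,::-1]; s=robot.read_camera('side')[:,:,::-1]
cv2.imwrite('pics/t9f.png',t);cv2.imwrite('pics/s9f.png',s)
print(proj('top',[[514,312.5,85],[514,312.5,18]]),proj('side',[[514,312.5,85],[514,312.5,18]]))
crop(t,195,150,285,225,6,'pics/t9.png');crop(s,215,180,285,250,6,'pics/s9.png')"
```

```text
t 12.75 pos [572.6 115.7 191.9] jaw 107.85 tilt [ 0.001 -0.002 -1.   ] w 85.5 q [ 0.09  0.24 -0.2   1.12 -0.   -0.22] F [ 0.8  0.9 -0.1] tips 22.0
shift m [0.2056 0.0045 0.1215] roll+ -0.35
[[248.33459707 187.35795844]
 [249.09833291 190.74235179]] [[251.78361145 201.35276517]
 [252.53093632 224.5236243 ]]
```

View pics/t9.png

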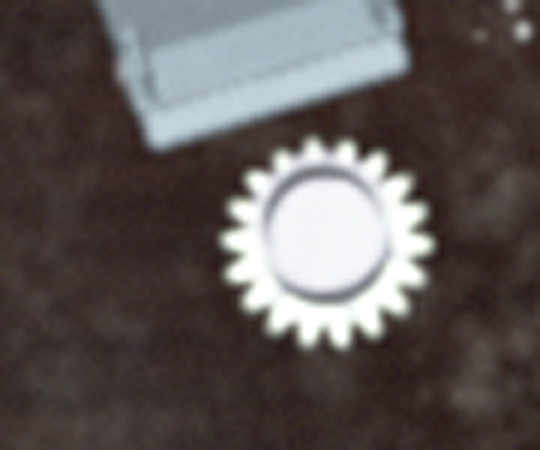

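View pics/s9.png

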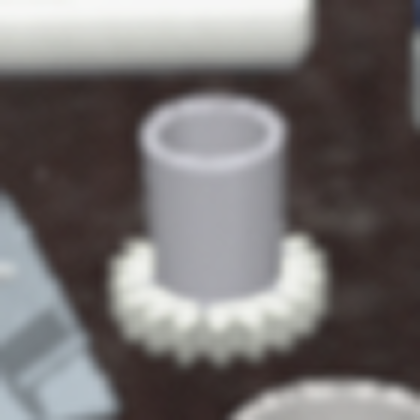

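View pics/t9f.png

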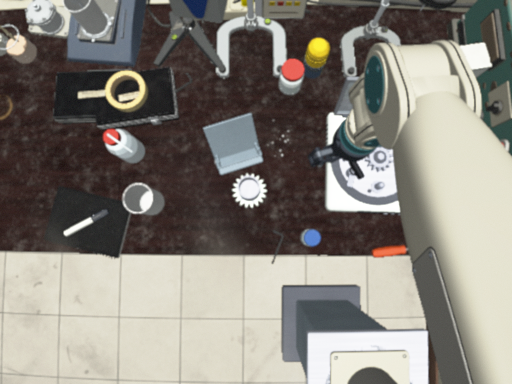

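```bash
cat > m.py <<'E'
from h import *
def polar(img,c,r,n=720):
    a=np.radians(np.arange(n)*360/n); return cv2.remap(img,(c[0]+r*np.cos(a)).astype('f4')[None],(c[1]+r*np.sin(a)).astype('f4')[None],cv2.INTER_LINEAR)[0]
E
python3 - <<'E'
from m import *
t=cv2.imread('pics/t9f.png'); 
sub=t[150:225,195:285]; g=sub.min(axis=2)
m=(g>120).astype('u1'); n,l,st,c=cv2.connectedComponentsWithStats(m)
for i in range(1,n):
    if st[i,4]>100: print(st[i],c[i]+[195,150],cv2.minEnclosingCircle(np.argwhere(l==i)[:,::-1].astype('f4')+np.array([195,150],'f4')))
k=max(range(1,n),key=lambda i:st[i,4]); cc=c[k]+[195,150]
P=onz('top',[cc],18)[0]; print("gear centre z18",P.round(1))
# phase: sample ring in world at r=40, z=18
def ring(img,n_,P,r,z,N):
    a=np.radians(np.arange(0,360,1.)); W=np.c_[P[0]+r*np.cos(a),P[1]+r*np.sin(a),np.full(360,z)]
    px=proj(n_,W).astype('f4'); v=cv2.remap(img.astype('f4'),px[:,0][None],px[:,1][None],cv2.INTER_CUBIC)[0]
    v=v-v.mean(); F=(v*np.exp(-1j*N*a)).sum()/360; return np.degrees(-np.angle(F)*-1/N*-1) , abs(F), v.std()
G=t.mean(axis=2)
for r in (36,38,40,42):
    ph,A,s=ring(G,'top',P,r,18,18); print("holder r",r,"tooth angle mod20",round(-ph%20,1),round(ph%20,1),A.round(1),s.round(1))
np.save('hc.npy',P)
# rim
t0=cv2.imread('pics/top0.png').mean(axis=2)
for Pz in ([595.8,-12.8],[594,-12.8],[597.5,-12.8],[595.8,-15],[595.8,-11]):
  for r in (28,31,33):
    ph,A,s=ring(t0,'top',Pz,r,78,14); print("sun",Pz,r,"ph mod25.7",round(ph%(360/14),1),A.round(1),s.round(1))
E
```

```text
[ 17   0  51  25 881] [235.62202043 159.11464245] ((237.0, 155.0), 25.495197296142578)
[ 37  23  35  35 866] [249.01154734 190.073903  ] ((249.1732635498047, 190.1039581298828), 17.494121551513672)
gear centre z18 [597.7 348.9  18. ]
holder r 36 tooth angle mod20 12.2 7.8 0.9 50.0
holder r 38 tooth angle mod20 11.9 8.1 1.2 50.8
holder r 40 tooth angle mod20 11.6 8.4 0.9 51.4
holder r 42 tooth angle mod20 1.4 18.6 0.2 51.1
sun [595.8, -12.8] 28 ph mod25.7 25.2 8.3 30.6
sun [595.8, -12.8] 31 ph mod25.7 23.9 8.9 38.5
sun [595.8, -12.8] 33 ph mod25.7 24.0 5.3 36.1
sun [594, -12.8] 28 ph mod25.7 24.2 8.6 31.8
sun [594, -12.8] 31 ph mod25.7 22.9 3.9 36.8
sun [594, -12.8] 33 ph mod25.7 12.4 1.6 34.6
sun [597.5, -12.8] 28 ph mod25.7 0.7 5.7 30.1
sun [597.5, -12.8] 31 ph mod25.7 24.9 10.2 37.4
sun [597.5, -12.8] 33 ph mod25.7 24.4 9.8 42.0
sun [595.8, -15] 28 ph mod25.7 23.7 5.3 27.6
sun [595.8, -15] 31 ph mod25.7 22.8 10.2 39.8
sun [595.8, -15] 33 ph mod25.7 22.6 9.9 40.0
sun [595.8, -11] 28 ph mod25.7 0.7 6.1 32.4
sun [595.8, -11] 31 ph mod25.7 0.5 4.2 36.2
sun [595.8, -11] 33 ph mod25.7 4.1 2.7 35.3
```

```bash
python3 - <<'E'
from m import *
t=cv2.imread('pics/t9f.png'); P=onz('top',[(249.1,190.1)],18)[0]; print("gear",P.round(1), "cup rim guess", onz('side',[(215+(213+.5)/6-.5,180+(132+.5)/6-.5)],85).round(1), onz('top',[(195+(327.5)/6-.5,150+(232.5)/6-.5)],85).round(1))
def ring(img,n_,P,r,z,N):
    a=np.radians(np.arange(0,360,1.)); W=np.c_[P[0]+r*np.cos(a),P[1]+r*np.sin(a),np.full(360,z)]
    px=proj(n_,W).astype('f4'); v=cv2.remap(img.astype('f4'),px[:,0][None],px[:,1][None],cv2.INTER_CUBIC)[0]
    v=v-v.mean(); F=(v*np.exp(-1j*N*a)).sum()/360; return np.degrees(-np.angle(F)/N)%(360/N),abs(F),v.std()
G=t.mean(axis=2)
for r in (36,38,40,42): print(r,np.round(ring(G,'top',P,r,18,18),1))
t0=cv2.imread('pics/top0.png'); crop(t0,352,130,408,200,10,'pics/sunz.png')
for z in (60,78): print(z, proj('top',[[595.8,-12.8,z],[595.8+35.5,-12.8,z],[523.8,-10.3,z]]).round(1))
E
```

```text
gear [515.7 312.5  18. ] cup rim guess [[518.2 313.3  85. ]] [[511.8 310.7  85. ]]
36 [ 9.   9.3 18. ]
38 [ 9. 22. 34.]
40 [ 9.  35.7 53.2]
42 [ 8.9 42.6 61.7]
60 [[376.7 157.8]
 [376.2 144.2]
 [376.7 185.7]]
78 [[379.1 156.2]
 [378.5 142.4]
 [379.1 184.8]]
```

View pics/sunz.png

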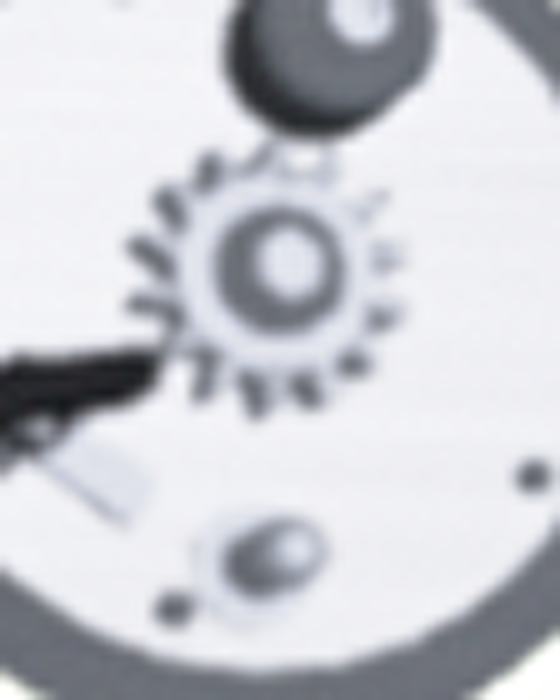

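```bash
python3 -c "
from h import *
plan(515.2,312.4,160,160)"
```

```text
t 12.85 pos [571.1 119.2 191.6] jaw 108.04 tilt [-0.001  0.    -1.   ] w 85.4 q [ 0.09  0.24 -0.2   1.12  0.   -0.22] F [-0.5 -0.1 -0. ] tips 22.0
shift m [0.201  0.0067 0.0318] roll+ -51.96
```

>>> apply_moves([
  {"xyz":[0.05,0.0017,0],"roll":-8.5,"fingers":1},
  {"xyz":[0.1,0.0034,0],"roll":-17,"fingers":1},
  {"xyz":[0.15,0.005,0],"roll":-25.5,"fingers":1},
  {"xyz":[0.201,0.0067,0],"roll":-34,"fingers":1},
  {"xyz":[0.201,0.0067,0.01],"roll":-42.5,"fingers":1},
  {"xyz":[0.201,0.0067,0.025],"roll":-52,"fingers":1},
  {"xyz":[0.201,0.0067,0.032],"roll":-52,"fingers":1},
  {"xyz":[0.201,0.0067,0.032],"roll":-52,"fingers":1},
  {"xyz":[0.201,0.0067,0.032],"roll":-52,"fingers":1},
])

```text
time: 13.75
position: [514.2, 313.7, 160.1]
tool_rot: [-0.542, -3.094, 0.0]
ft_force: [0.0, -0.6, 0.4]
gripper_width: 85.8
```

```bash
python3 -c "
from h import *
plan(515.2,312.4,66,160)"
```

```text
t 13.75 pos [514.2 313.7 160.1] jaw 160.12 tilt [-0. -0. -1.] w 85.8 q [ 0.44  0.3  -0.2   1.07  0.   -0.78] F [ 0.  -0.6  0.4] tips 22.0
shift m [-0.0014 -0.0009  0.0941] roll+ 0.12
```

>>> apply_moves([
  {"xyz":[-0.0014,-0.001,0.03],"roll":0,"fingers":1},
  {"xyz":[-0.0014,-0.001,0.06],"roll":0,"fingers":1},
  {"xyz":[-0.0014,-0.001,0.08],"roll":0,"fingers":1},
  {"xyz":[-0.0014,-0.001,0.092],"roll":0,"fingers":1},
  {"xyz":[-0.0014,-0.001,0.092],"roll":0,"fingers":1},
  {"xyz":[-0.0014,-0.001,0.092],"roll":0,"fingers":-1},
  {"xyz":[-0.0014,-0.001,0.092],"roll":0,"fingers":-1},
  {"xyz":[-0.0014,-0.001,0.092],"roll":0,"fingers":-1},
  {"xyz":[-0.0014,-0.001,0.092],"roll":0,"fingers":-1},
  {"xyz":[-0.0014,-0.001,0.092],"roll":0,"fingers":-1},
  {"xyz":[-0.0014,-0.001,0.092],"roll":0,"fingers":-1},
], newtons=40)

```text
time: 14.85
position: [517.2, 312.7, 70.0]
tool_rot: [0.54, 3.092, 0.003]
ft_force: [1.1, -0.6, 6.1]
gripper_width: 55.1
```

```bash
python3 -c "
from h import *
plan(515.2,312.4,66,160)
s=robot.read_camera('side')[:,:,::-1]
crop(s,180,110,300,250,4,'pics/s10.png')"
```

```text
t 14.85 pos [517.2 312.7  70. ] jaw 160.2 tilt [ 0.003  0.002 -1.   ] w 55.1 q [ 0.44  0.39 -0.29  0.89 -0.   -0.79] F [ 1.1 -0.6  6.1] tips 22.0
shift m [ 0.0018 -0.001   0.004 ] roll+ 0.2
```

View pics/s10.png

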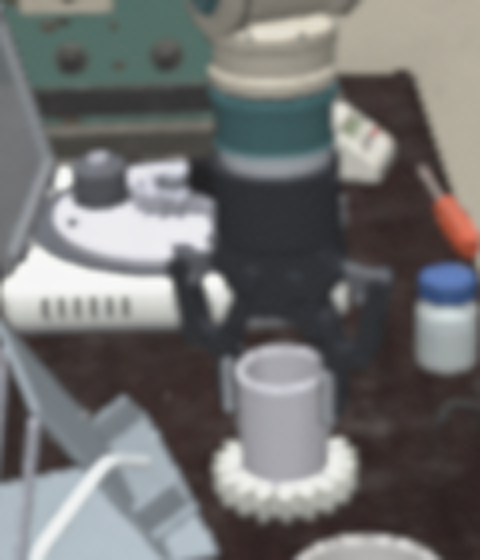

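>>> apply_moves([
  {"xyz":[0,0,-0.02],"roll":0,"fingers":-1},
  {"xyz":[0,0,-0.06],"roll":0,"fingers":-1},
  {"xyz":[0,0,-0.1],"roll":0,"fingers":-1},
  {"xyz":[0,0,-0.14],"roll":0,"fingers":-1},
  {"xyz":[0,0,-0.15],"roll":0,"fingers":-1},
  {"xyz":[0,0,-0.15],"roll":0,"fingers":-1},
])

```text
time: 15.5
position: [516.4, 312.5, 219.5]
tool_rot: [0.539, 3.092, 0.003]
ft_force: [0.1, 0.2, -4.8]
gripper_width: 55.4
```

```bash
python3 -c "
from h import *
plan(523.6,-10.5,218,159.2)"
```

```text
t 15.5 pos [516.4 312.5 219.5] jaw 160.21 tilt [ 0.003  0.001 -1.   ] w 55.4 q [ 0.44  0.26 -0.13  1.19  0.   -0.79] F [ 0.1  0.2 -4.8] tips 22.0
shift m [-0.1161 -0.3015  0.0011] roll+ 1.01
```

>>> apply_moves([
  {"xyz":[-0.015,-0.038,0],"roll":0,"fingers":-1},
  {"xyz":[-0.03,-0.076,0],"roll":0,"fingers":-1},
  {"xyz":[-0.045,-0.115,0],"roll":0,"fingers":-1},
  {"xyz":[-0.06,-0.155,0],"roll":0,"fingers":-1},
  {"xyz":[-0.074,-0.19,0],"roll":0,"fingers":-1},
  {"xyz":[-0.09,-0.23,0],"roll":0,"fingers":-1},
  {"xyz":[-0.104,-0.27,0],"roll":1,"fingers":-1},
  {"xyz":[-0.112,-0.29,0],"roll":1,"fingers":-1},
  {"xyz":[-0.116,-0.3015,0],"roll":1,"fingers":-1},
  {"xyz":[-0.116,-0.3015,0],"roll":1,"fingers":-1},
  {"xyz":[-0.116,-0.3015,0],"roll":1,"fingers":-1},
])

```text
time: 16.6
position: [521.7, -10.0, 216.7]
tool_rot: [-0.566, -3.087, -0.001]
ft_force: [0.3, 0.7, -3.2]
gripper_width: 55.0
```

```bash
python3 -c "
from h import *
plan(523.6,-10.5,170,159.2)
t=robot.read_camera('top')[:,:,::-1];s=robot.read_camera('side')[:,:,::-1]
cv2.imwrite('pics/t11f.png',t);crop(s,160,80,290,200,6,'pics/s11.png')
print(proj('side',[[523.6,-10.5,60],[523.6,-10.5,94],[523.6,-10.5,148]]))"
```

```text
t 16.6 pos [521.7 -10.  216.7] jaw 159.23 tilt [-0.003  0.001 -1.   ] w 55.0 q [-0.14  0.12 -0.3   1.16  0.   -1.35] F [ 0.3  0.7 -3.2] tips 22.0
shift m [-0.0021  0.0002  0.0467] roll+ 0.03
[[246.03160353 160.1579546 ]
 [245.65521732 150.30593196]
 [245.03584881 134.11054964]]
```

View pics/s11.png

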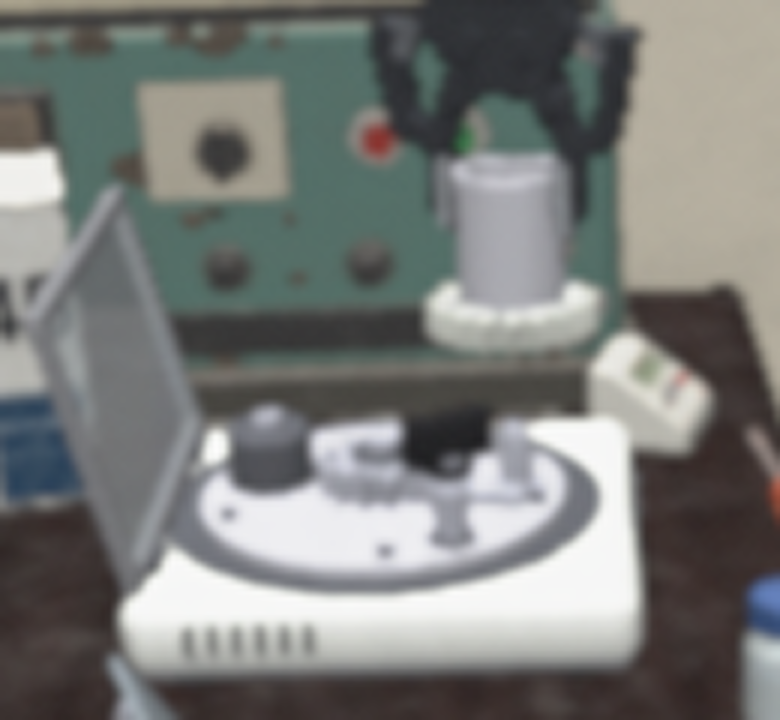

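>>> apply_moves([
  {"xyz":[-0.0015,0,0.02],"roll":0,"fingers":-1},
  {"xyz":[-0.0015,0,0.035],"roll":0,"fingers":-1},
  {"xyz":[-0.0015,0,0.045],"roll":0,"fingers":-1},
  {"xyz":[-0.0015,0,0.052],"roll":0,"fingers":-1},
  {"xyz":[-0.0015,0,0.056],"roll":0,"fingers":-1},
  {"xyz":[-0.0015,0,0.058],"roll":0,"fingers":-1},
])

```text
time: 17.3
position: [524.2, -11.2, 160.1]
tool_rot: [0.566, 3.09, 0.0]
ft_force: [0.3, 0.1, -4.2]
gripper_width: 54.9
```

```bash
python3 -c "
from h import *
plan(523.6,-10.5,150,159.2)
t=robot.read_camera('top')[:,:,::-1];s=robot.read_camera('side')[:,:,::-1]
crop(s,160,80,290,200,6,'pics/s12.png')
"
```

```text
t 17.3 pos [524.2 -11.2 160.1] jaw 159.24 tilt [ 0.  0. -1.] w 54.9 q [-0.14  0.17 -0.37  1.03  0.   -1.35] F [ 0.3  0.1 -4.2] tips 22.0
shift m [0.0008 0.0004 0.0101] roll+ 0.04
```

View pics/s12.png

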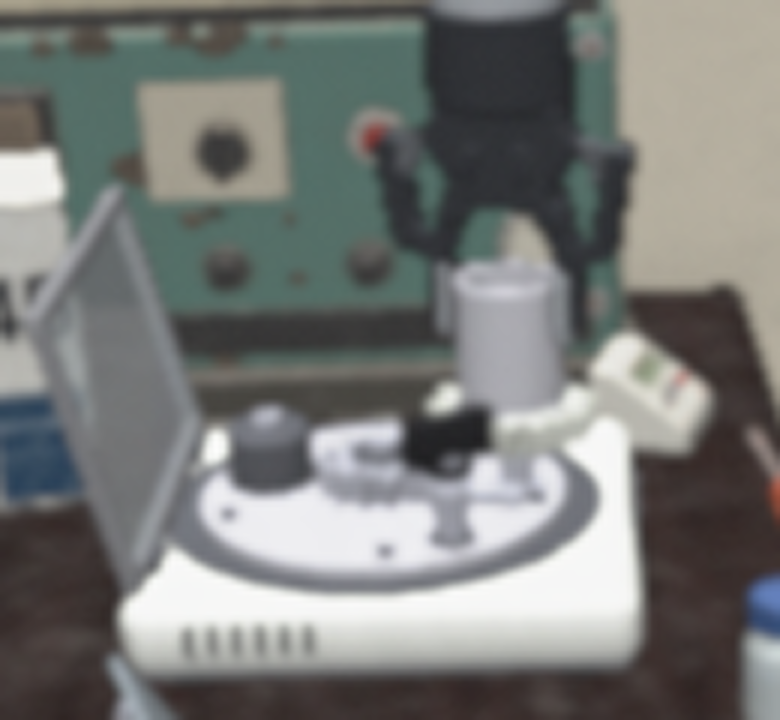

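>>> apply_moves([
  {"xyz":[0,0,0.004],"roll":0,"fingers":-1},
  {"xyz":[0,0,0.008],"roll":0,"fingers":-1},
  {"xyz":[0,0,0.01],"roll":0,"fingers":-1},
  {"xyz":[0,0,0.01],"roll":0,"fingers":-1},
])

```text
time: 17.8
position: [523.8, -11.4, 149.7]
tool_rot: [-0.567, -3.089, -0.0]
ft_force: [0.4, -0.1, -3.2]
gripper_width: 55.1
```

Axle entered freely (no force). Lowering on to the teeth.

>>> apply_moves([
  {"xyz":[0,0,0.002],"roll":0,"fingers":-1},
  {"xyz":[0,0,0.004],"roll":0,"fingers":-1},
  {"xyz":[0,0,0.005],"roll":0,"fingers":-1},
  {"xyz":[0,0,0.006],"roll":0,"fingers":-1},
  {"xyz":[0,0,0.006],"roll":0,"fingers":-1},
])

```text
time: 18.3
position: [524.0, -11.4, 144.0]
tool_rot: [-0.567, -3.09, -0.0]
ft_force: [0.6, 1.0, -3.3]
gripper_width: 55.3
```

```bash
python3 -c "
from h import *
plan(523.6,-10.5,150,159.2);print(robot.sense()['torque'])"
```

```text
t 18.3 pos [524.  -11.4 144. ] jaw 159.21 tilt [-0.  0. -1.] w 55.3 q [-0.15  0.18 -0.39  1.    0.   -1.35] F [ 0.6  1.  -3.3] tips 22.0
shift m [ 0.0007  0.0007 -0.006 ] roll+ 0.01
[0.0031702  0.0552962  0.02428793]
```

>>> apply_moves([
  {"xyz":[0,0,0.002],"roll":0,"fingers":-1},
  {"xyz":[0,0,0.004],"roll":0,"fingers":-1},
  {"xyz":[0,0,0.006],"roll":0,"fingers":-1},
  {"xyz":[0,0,0.008],"roll":0,"fingers":-1},
  {"xyz":[0,0,0.008],"roll":0,"fingers":-1},
])

```text
time: 18.8
position: [523.7, -11.4, 135.7]
tool_rot: [-0.567, -3.089, 0.0]
ft_force: [-0.7, 0.3, -3.6]
gripper_width: 55.1
```

>>> apply_moves([
  {"xyz":[0,0,0.002],"roll":0,"fingers":-1},
  {"xyz":[0,0,0.004],"roll":0,"fingers":-1},
  {"xyz":[0,0,0.005],"roll":0,"fingers":-1},
  {"xyz":[0,0,0.006],"roll":0,"fingers":-1},
  {"xyz":[0,0,0.006],"roll":0,"fingers":-1},
])

```text
time: 19.3
position: [524.1, -11.5, 130.2]
tool_rot: [0.567, 3.09, 0.0]
ft_force: [-1.0, -0.1, -3.6]
gripper_width: 55.0
```

```bash
python3 -c "
from h import *
plan(523.6,-10.5,150,159.2);print(robot.sense()['torque'])
s=robot.read_camera('side')[:,:,::-1]
crop(s,160,80,290,200,6,'pics/s13.png')"
```

```text
t 19.3 pos [524.1 -11.5 130.2] jaw 159.21 tilt [ 0. -0. -1.] w 55.0 q [-0.15  0.2  -0.4   0.97  0.   -1.35] F [-1.  -0.1 -3.6] tips 22.0
shift m [ 0.0008  0.0007 -0.0198] roll+ 0.01
[ 0.02535138  0.05665942 -0.00573092]
```

View pics/s13.png

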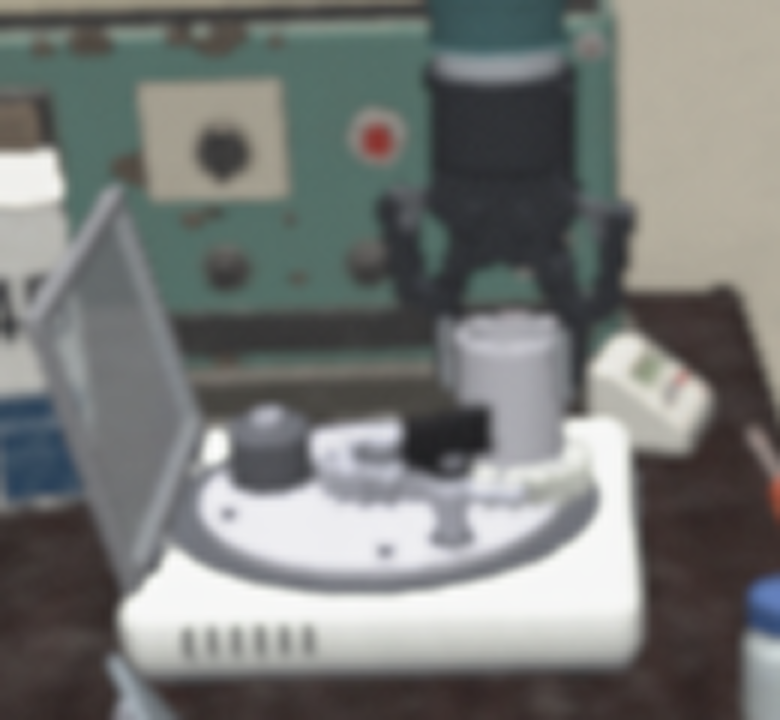

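It slid into mesh with no force (gear top now level with the fixed gear in the picture). A little further until it seats.

>>> apply_moves([
  {"xyz":[0,0,0.001],"roll":0,"fingers":-1},
  {"xyz":[0,0,0.002],"roll":0,"fingers":-1},
  {"xyz":[0,0,0.003],"roll":0,"fingers":-1},
  {"xyz":[0,0,0.003],"roll":0,"fingers":-1},
])

```text
time: 19.75
position: [524.3, -11.2, 130.0]
tool_rot: [0.566, 3.089, 0.001]
ft_force: [-5.7, 1.3, 14.2]
gripper_width: 55.1
```

>>> apply_moves([
  {"xyz":[0,0,-0.001],"roll":0,"fingers":1},
  {"xyz":[0,0,-0.001],"roll":0,"fingers":1},
  {"xyz":[0,0,-0.001],"roll":0,"fingers":1},
  {"xyz":[0,0,-0.001],"roll":0,"fingers":1},
  {"xyz":[0,0,-0.02],"roll":0,"fingers":1},
  {"xyz":[0,0,-0.05],"roll":0,"fingers":1},
  {"xyz":[0,0,-0.09],"roll":0,"fingers":1},
  {"xyz":[0,0,-0.11],"roll":0,"fingers":1},
  {"xyz":[0.03,0.04,-0.11],"roll":0,"fingers":0.1},
  {"xyz":[0.06,0.08,-0.11],"roll":0,"fingers":0.1},
  {"xyz":[0.09,0.12,-0.11],"roll":0,"fingers":0.1},
  {"xyz":[0.09,0.12,-0.11],"roll":0,"fingers":0.1},
])

```text
time: 20.95
position: [480.4, 137.1, 236.9]
tool_rot: [-0.556, -3.09, -0.003]
ft_force: [-0.8, 0.6, -0.5]
gripper_width: 47.1
```

```bash
python3 -c "
from h import *
plan(557.5,56.8,220,-59)
t=robot.read_camera('top')[:,:,::-1];s=robot.read_camera('side')[:,:,::-1]
cv2.imwrite('pics/t14f.png',t);crop(s,170,110,290,200,6,'pics/s14.png');crop(t,320,100,430,220,5,'pics/t14.png')"
```

```text
t 20.95 pos [480.4 137.1 236.9] jaw 159.62 tilt [-0.001  0.002 -1.   ] w 47.1 q [ 0.15  0.06 -0.32  1.19  0.   -1.07] F [-0.8  0.6 -0.5] tips 22.0
shift m [-0.1002 -0.0484  0.0166] roll+ 38.62
```

View pics/s14.png

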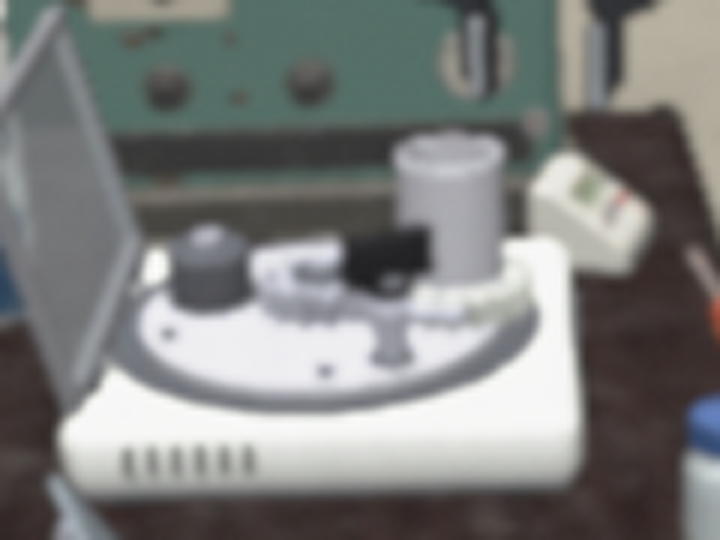

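View pics/t14.png

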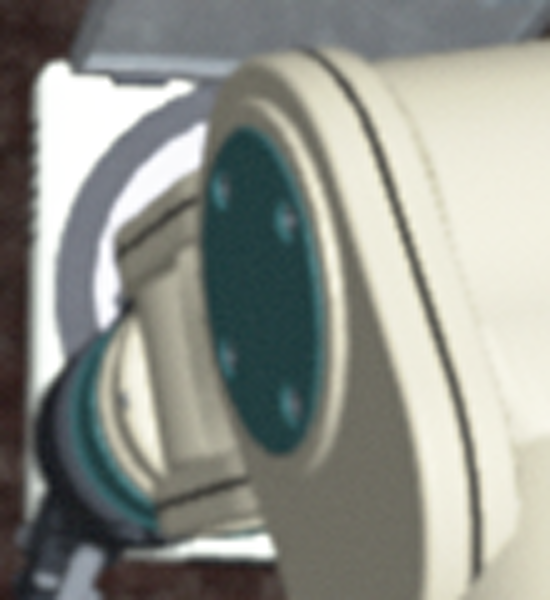

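>>> apply_moves([
  {"xyz":[-0.03,-0.015,0],"roll":8,"fingers":0.1},
  {"xyz":[-0.06,-0.03,0],"roll":16,"fingers":0.1},
  {"xyz":[-0.09,-0.045,0],"roll":24,"fingers":0.1},
  {"xyz":[-0.1,-0.048,0.015],"roll":32,"fingers":0.1},
  {"xyz":[-0.1,-0.048,0.03],"roll":38.6,"fingers":0.1},
  {"xyz":[-0.1,-0.048,0.04],"roll":38.6,"fingers":0.1},
  {"xyz":[-0.1,-0.048,0.04],"roll":38.6,"fingers":0.1},
  {"xyz":[-0.1,-0.048,0.04],"roll":38.6,"fingers":0.1},
])

```text
time: 21.85
position: [558.9, 51.8, 197.1]
tool_rot: [-1.555, -2.73, 0.001]
ft_force: [0.3, 0.3, 0.5]
gripper_width: 46.9
```

```bash
python3 -c "
from h import *
plan(557.5,56.8,124,-59)
s=robot.read_camera('side')[:,:,::-1];crop(s,170,90,290,200,6,'pics/s15.png')"
```

```text
t 21.85 pos [558.9  51.8 197.1] jaw 120.66 tilt [-0. -0. -1.] w 46.9 q [-0.02  0.2  -0.25  1.13 -0.   -0.56] F [0.3 0.3 0.5] tips 22.0
shift m [0.005  0.0014 0.0731] roll+ -0.34
```

View pics/s15.png

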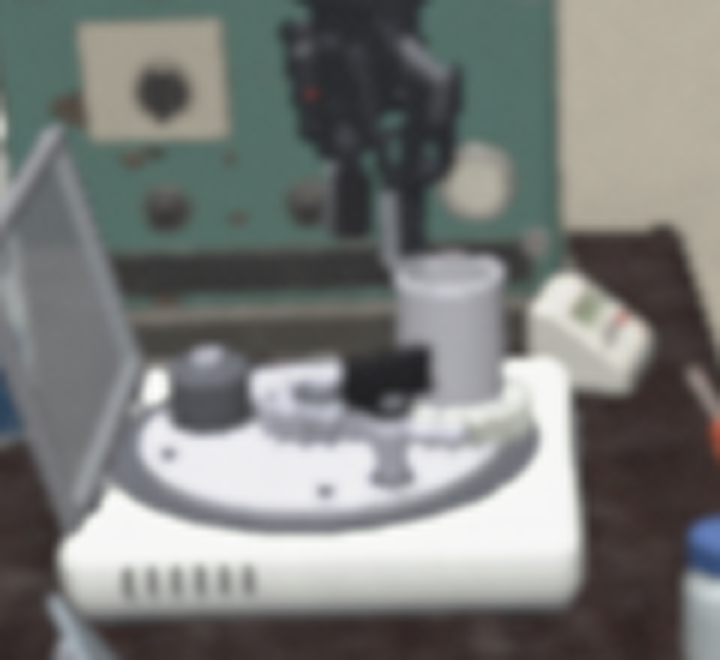

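>>> apply_moves([
  {"xyz":[0.005,0.001,0.02],"roll":0,"fingers":0.1},
  {"xyz":[0.005,0.001,0.045],"roll":-0.3,"fingers":0.1},
  {"xyz":[0.005,0.001,0.062],"roll":-0.3,"fingers":0.1},
  {"xyz":[0.005,0.001,0.072],"roll":-0.3,"fingers":0.1},
  {"xyz":[0.005,0.001,0.072],"roll":-0.3,"fingers":0.1},
  {"xyz":[0.005,0.001,0.072],"roll":-0.3,"fingers":0.1},
])

```text
time: 22.5
position: [558.0, 57.2, 126.1]
tool_rot: [1.548, 2.732, 0.001]
ft_force: [-0.5, -0.1, -0.8]
gripper_width: 47.2
```

```bash
python3 -c "
from h import *
plan(557.5,56.8,124,-59)"
```

```text
t 22.5 pos [558.   57.2 126.1] jaw 120.94 tilt [ 0.001 -0.    -1.   ] w 47.2 q [-0.01  0.26 -0.33  0.98 -0.   -0.55] F [-0.5 -0.1 -0.8] tips 22.0
shift m [-0.0001 -0.0006  0.0021] roll+ -0.06
```

>>> apply_moves([
  {"xyz":[0,0,0.002],"roll":0,"fingers":-1},
  {"xyz":[0,0,0.002],"roll":0,"fingers":-1},
  {"xyz":[0,0,0.002],"roll":0,"fingers":-1},
  {"xyz":[0,0,0.002],"roll":0,"fingers":-1},
  {"xyz":[0,0,0.002],"roll":0,"fingers":-1},
  {"xyz":[0,0,0.002],"roll":0,"fingers":-1},
], newtons=40)

```text
time: 23.1
position: [557.9, 57.3, 124.1]
tool_rot: [1.549, 2.732, 0.002]
ft_force: [-1.5, 0.6, 6.2]
gripper_width: 14.0
```

>>> apply_moves([
  {"xyz":[0,0,0],"roll":-6,"fingers":-1},
  {"xyz":[0,0,0],"roll":-12,"fingers":-1},
  {"xyz":[0,0,0],"roll":-18,"fingers":-1},
  {"xyz":[0,0,0],"roll":-24,"fingers":-1},
  {"xyz":[0,0,0],"roll":-30,"fingers":-1},
  {"xyz":[0,0,0],"roll":-30,"fingers":-1},
])

```text
time: 23.7
position: [557.9, 57.4, 124.1]
tool_rot: [0.786, 3.041, 0.001]
ft_force: [-1.0, 1.1, 5.3]
gripper_width: 13.5
```

```bash
python3 -c "
from h import *
plan(557.5,56.8,124,18.7);print(robot.sense()['torque'])
s=robot.read_camera('side')[:,:,::-1];crop(s,170,90,290,200,6,'pics/s16.png')"
```

```text
t 23.7 pos [557.9  57.4 124.1] jaw 151.03 tilt [ 0.001  0.001 -1.   ] w 13.5 q [-0.01  0.26 -0.33  0.97  0.   -1.08] F [-1.   1.1  5.3] tips 22.0
shift m [ 0.     -0.0007  0.0001] roll+ -47.67
[0.18794508 0.31285924 0.0075928 ]
```

View pics/s16.png

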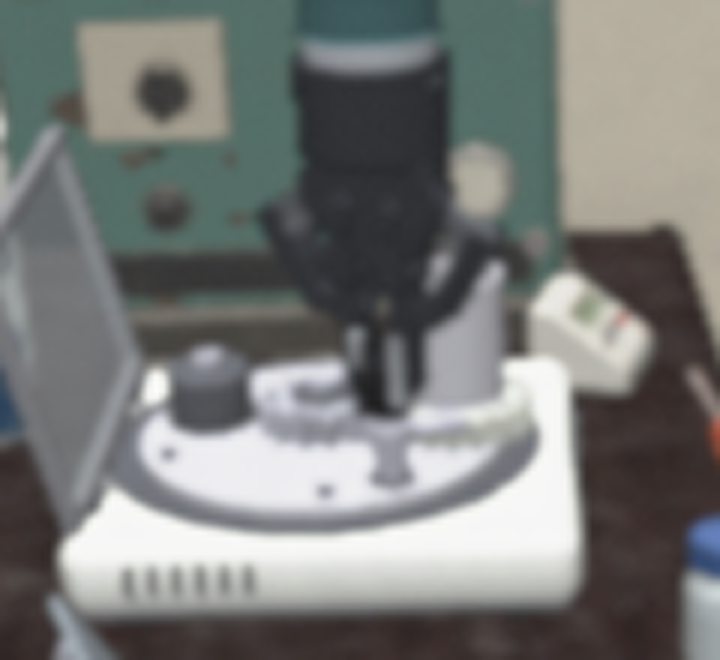

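>>> apply_moves([
  {"xyz":[0,0,0],"roll":-5,"fingers":-1},
  {"xyz":[0,0,0],"roll":-10,"fingers":-1},
  {"xyz":[0,0,0],"roll":-15,"fingers":-1},
  {"xyz":[0,0,0],"roll":-20,"fingers":-1},
  {"xyz":[0,0,0],"roll":-25,"fingers":-1},
  {"xyz":[0,0,0],"roll":-25,"fingers":-1},
])

```text
time: 24.35
position: [557.8, 57.4, 124.1]
tool_rot: [0.109, 3.138, 0.001]
ft_force: [-0.9, 1.3, 6.0]
gripper_width: 13.6
```

```bash
python3 -c "
from h import *
plan(557.5,56.8,124,18.7);print(robot.sense()['torque'])"
```

```text
t 24.35 pos [557.8  57.4 124.1] jaw 176.01 tilt [ 0.001  0.001 -1.   ] w 13.6 q [-0.01  0.26 -0.33  0.97  0.   -1.51] F [-0.9  1.3  6. ] tips 22.0
shift m [ 0.0003 -0.0006  0.0001] roll+ -22.69
[0.18996436 0.26205107 0.07231787]
```

>>> apply_moves([
  {"xyz":[0,0,0],"roll":-5,"fingers":-1},
  {"xyz":[0,0,0],"roll":-10,"fingers":-1},
  {"xyz":[0,0,0],"roll":-15,"fingers":-1},
  {"xyz":[0,0,0],"roll":-19,"fingers":-1},
  {"xyz":[0,0,0],"roll":-22.7,"fingers":-1},
  {"xyz":[0,0,0],"roll":-22.7,"fingers":-1},
])

```text
time: 24.95
position: [557.8, 57.3, 124.1]
tool_rot: [-0.51, 3.099, 0.0]
ft_force: [-1.6, 1.6, 5.0]
gripper_width: 13.7
```

```bash
python3 -c "
from h import *
plan(557.5,56.8,124,18.7);print(robot.sense()['torque'])"
```

```text
t 24.95 pos [557.8  57.3 124.1] jaw -161.32 tilt [ 0.001  0.001 -1.   ] w 13.7 q [-0.01  0.26 -0.33  0.97  0.   -1.91] F [-1.6  1.6  5. ] tips 22.0
shift m [ 0.0005 -0.0004  0.0001] roll+ -0.02
[ 0.29598694  0.29105318 -0.04524645]
```

>>> apply_moves([
  {"xyz":[0,0,0],"roll":0,"fingers":-0.2},
  {"xyz":[0,0,0],"roll":0,"fingers":-0.2},
  {"xyz":[0,0,0],"roll":0,"fingers":-0.2},
  {"xyz":[0,0,-0.02],"roll":0,"fingers":-0.2},
  {"xyz":[0,0,-0.06],"roll":0,"fingers":-0.2},
  {"xyz":[0,0,-0.1],"roll":0,"fingers":-0.2},
  {"xyz":[0,0,-0.12],"roll":0,"fingers":-0.2},
])

```text
time: 25.65
position: [558.9, 57.0, 246.7]
tool_rot: [-0.507, 3.095, -0.002]
ft_force: [0.8, -0.7, -0.7]
gripper_width: 33.9
```

```bash
python3 -c "
from h import *
plan(400,330,240,None)"
```

```text
t 25.65 pos [558.9  57.  246.7] jaw -161.39 tilt [ 0.005 -0.    -1.   ] w 33.9 q [-0.01  0.17 -0.18  1.22 -0.   -1.91] F [ 0.8 -0.7 -0.7] tips 22.0
shift m [0.0635 0.3094 0.0058] roll+ None
```

>>> apply_moves([
  {"xyz":[0.0635,0.31,0],"roll":0,"fingers":-0.2},
  {"xyz":[0.0635,0.31,0],"roll":0,"fingers":-0.2},
  {"xyz":[0.0635,0.31,0],"roll":0,"fingers":-0.2},
  {"xyz":[0.0635,0.31,0],"roll":0,"fingers":-0.2},
  {"xyz":[0.0635,0.31,0],"roll":0,"fingers":-0.2},
  {"xyz":[0.0635,0.31,0],"roll":0,"fingers":-0.2},
  {"xyz":[0.0635,0.31,0],"roll":0,"fingers":-0.2},
  {"xyz":[0.0635,0.31,0],"roll":0,"fingers":-0.2},
])

```text
time: 26.45
position: [396.6, 332.4, 242.8]
tool_rot: [0.515, -3.099, 0.0]
ft_force: [-0.1, 0.5, 0.2]
gripper_width: 34.2
```

```bash
python3 -c "
from h import *
plan(400,330,240,None)
t=robot.read_camera('top')[:,:,::-1];s=robot.read_camera('side')[:,:,::-1]
cv2.imwrite('pics/t17f.png',t);cv2.imwrite('pics/s17f.png',s);crop(s,180,90,290,200,5,'pics/s17.png');crop(t,320,100,430,220,5,'pics/t17.png')"
```

```text
t 26.45 pos [396.6 332.4 242.8] jaw -161.14 tilt [-0. -0. -1.] w 34.2 q [ 0.57  0.09 -0.27  1.21  0.   -1.33] F [-0.1  0.5  0.2] tips 22.0
shift m [-0.0024 -0.0034  0.0028] roll+ None
```

View pics/t17.png

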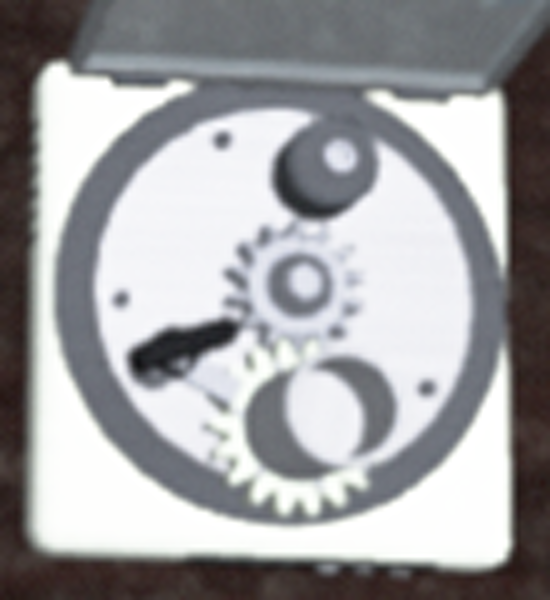

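View pics/s17.png

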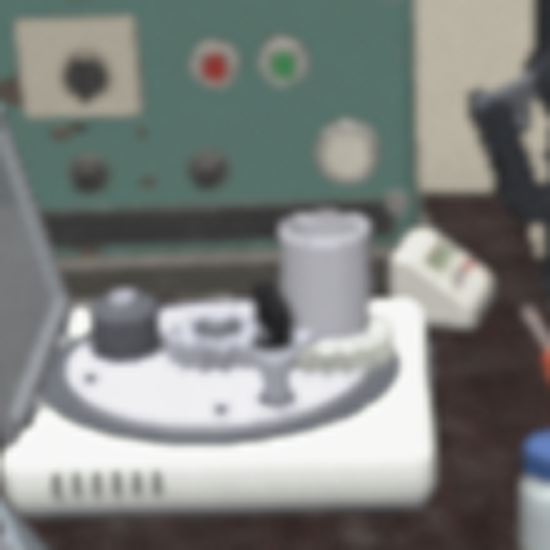

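View pics/t17f.png

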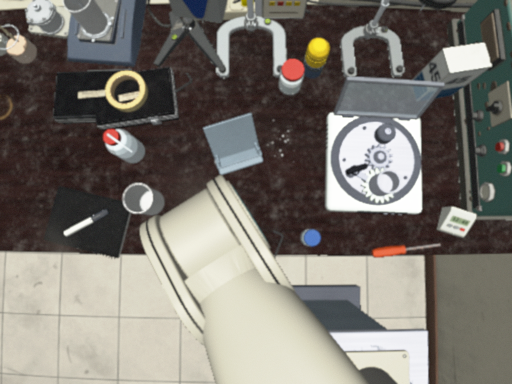

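```bash
python3 - <<'E'
from h import *
T=lambda a,b:(320+(a+.5)/5-.5,100+(b+.5)/5-.5)
w=onz('top',[T(130,364),T(237,325)],126); d=w[1]-w[0]; print(w.round(1),np.degrees(np.arctan2(d[1],d[0])))
t0=cv2.imread('pics/top0.png').astype(int);t1=cv2.imread('pics/t17f.png').astype(int);s0=cv2.imread('pics/side0.png').astype(int);s1=cv2.imread('pics/s17f.png').astype(int)
print("jar diff",abs(t0-t1)[225:250,298:323].max(),abs(s0-s1)[172:206,281:302].max(),"cup",abs(t0-t1)[180:215,120:150].max(),abs(s0-s1)[244:316,250:294].max())
# rim in side crop: top back edge y~212, front edge ~240, cx 326
S=lambda a,b:(180+(a+.5)/5-.5,90+(b+.5)/5-.5)
print("rim pix",S(326,226),proj('side',[[524,-11.3,145],[524,-11.3,148],[524,-11.3,151]]).round(1))
E
```

```text
[[545.4  85.  126. ]
 [564.5  33.6 126. ]] -69.60311168241861
jar diff 9 11 cup 9 12
rim pix (244.8, 134.8) [[244.9 134.9]
 [244.9 134. ]
 [244.9 133.1]]
```

```bash
python3 -c "
from workcell import robot
print(robot.job_done(), robot.sense()['time'])"
```

```text
the job is handed in; nothing more can be done
the job is handed in; nothing more can be done
```

The cup holder is back on the mixer, fully home and in mesh. The clamp is turned back over its gear, and I handed the job in at about 26.5 s of the 72 s allowed.

**What I did**
1. I turned the clamp about 72° clear of the axle.
2. I lifted the holder off the rest and rolled it upright by dragging its gear edge on the bench.
3. I let go, took it again from above and lowered it over the axle. The estimated tooth angle was close enough that it slid into mesh with no resistance, so no rocking was needed.
4. I turned the clamp back until its finger pointed at the axle, then moved the arm clear.

**Last checks**
- **Seating:** the hand stopped 60 mm above its height when it gripped the holder on the bench, which is the seat height. Contact there was a gentle 14 N. In the side picture the rim is at row 134.8, against 134.9 expected at 145 mm.
- **Clamp:** it turned back with no sign of striking the gear. The gripper shows its bar at about -71°. The top picture reads -69.6°, a 1.5° difference that I put down to picture noise.
- **Bystanders:** the picture areas around the small jar and the steel cup are unchanged from the start.
- **Not double-checked:** I did not turn the holder to feel the mesh play; the mesh is inferred from its height and the free drop.

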